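Raise the extraction hood's sash to the set height

TASK

With the closed fingers, push the hood's sliding window up its slope from beneath its lip until the lip is level with the tip of the pointer on the left rail, and leave it standing there. Only push it: do not pinch the lip, and leave the pointer and the objects round the hood where they are.

Things in the scene. Friction and masses are not known exactly. Their poses are not given: they have to be found in the camera images.
- hood: white bench-top extraction hood, fixed, 360 wide (y), 320 deep (x), 366 high plus a duct collar. Origin: middle of the front foot, on the bench; x points inward, y left, z up. Sill along the front: 44 high, 2 to 24 behind the origin. Above it the front leans back 0.66 rad (38 deg) from vertical: up the slope is (0.613, 0, 0.790), out of it (-0.790, 0, 0.613) in this frame
- sash (a joint): travel (m) of the clear sliding window up the slope; 0 = shut down on the sill, 0.23 = fully up. It starts some 40 to 70 mm open, so that fingers fit under the lip. It is counterweighted: it stays where it is left, and about 4 N along the slope moves it either way (a little more when fast)
- lip_mid (a point): middle of the lip's free outer edge, at half its thickness; axes: z up the slope, x into it, y left. The lip is a straight steel ledge along the window's foot, 280 long (y), 12 thick (z; underside 6 below this point), standing out 40 square to the slope. Beneath it all is open, also into the hood
- sash_lip: the lip itself; origin at its root, middle of its underside, 40 inward and 6 down the slope from lip_mid, same axes. Closed fingers pointing straight down, pressed inward against its lower outer edge with their tips about 20 mm below that edge, push the window up when moved along the slope
- lip_strip: three thin black rubber ribs on the upper side of the lip, 270 long, moving with it; same origin and axes as sash_lip
- mark (a joint): setting (m) of the height pointer along the same slope: the lip is level with the pointer's tip when joint sash equals joint mark. Between 0.12 and 0.20, clamped stiffly
- mark_tip (a point): tip of the height pointer, a dark steel clamp 26 x 26 x 14 with a cone 24 long, on the left front rail of the hood, pointing right towards the window; axes as lip_mid (z up the slope). Level means that lip_mid has z = 0 in this frame; the tip is 146 mm left of the lip's middle
- spool: white thread spool, 44 across and 60 high, standing upright on the bench in front of the hood's left part; origin at the middle of its underside
- tape_roll: roll of beige tape lying flat, 66 across and 19 high, in front of the hood's right part; origin at the middle of its underside
- mug: glazed blue mug without handle, 84 across and 83 high, to the right of the hood; origin at the middle of its underside
- dropper: small dark blue bottle with white pump, 37 across and 116 high, to the left of the hood; origin at the middle of its underside

How it is judged (in metres and radians):
On the way:
1. the fingers push the lip while the window is still below the pointer (contact force between the fingers and sash_lip above 0.5 N and z of lip_mid in the frame of mark_tip below -0.008 m), for 0.1 s.
At the end, for the whole second after the job is handed in: The window stands still with the middle of its lip within 8 mm, along the slope, of the pointer's tip; the pointer has moved less than 5 mm and each of the four objects round the hood less than 20 mm (z of lip_mid in the frame of mark_tip between -0.008 and 0.008 m and velocity of joint sash between -0.01 and 0.01 m/s and distance of mark_tip from where it was at the start of the episode below 0.005 m and distance of each of spool, tape_roll, mug, dropper from where it was at the start of the episode below 0.02 m); the robot touches nothing.
It fails at once if the lip is pinched: fingers press its upper side and the lip at once (contact force between the fingers and lip_strip above 1 N and contact force between the fingers and sash_lip above 1 N).
It fails at once if the pointer is shifted (distance of mark_tip from where it was at the start of the episode above 0.005 m).
It fails at once if an object round the hood is lifted, knocked over or shoved away (distance of any of spool, tape_roll, mug, dropper from where it was at the start of the episode above 0.02 m or angle between any of spool, mug, dropper's own z axis and vertical above 0.5 rad).
It also fails if it takes over 45 s, if anything falls off the work surface, if the arm or the gripper's body presses on something with over 40 N, if the wrist force passes 120 N, or if a joint passes its speed limit or range.

ROBOT

A 6-joint arm with a two-finger parallel gripper is mounted at the origin on a cart in front of the work surface, level with it; the furniture and walls round the work are solid. World frame = base frame: x ahead of the robot, y to its left, z up, the work surface at z = 0. Lengths are in mm, angles in rad, forces in N, time in s.
With the tool pointing down it reaches from about 325 to 850 mm from the base axis. Payload 4.4 kg.
Tool frame: the origin (TCP) lies at the very end of the fingers, on their centre line; the grasp point (between the pads) lies 19 mm behind it (manip.grip_depth is the z of the grasp point in the tool frame, in mm); z points along the fingers, x is the direction in which the jaws open and shut, and the axes are right-handed (so a half turn about z gives the same grasp; the last joint's range is limited). The gripper opens to 94 mm and grips with 3 to 60 N. Pads are 16 mm wide; open, the fingers measure 119 mm over their backs; the gripper's body (75 mm by 177 mm) begins 78 mm behind the grasp point.
Start: joints at [1.06, 0.207, 1.542, -0, 1.393, -0.15], TCP at [202.998, 537.977, 205.447] pointing down, gripper open.
Joint ranges: [-2.73, 2.73], [-0.86, 2.22], [0.23, 2.46], [-1.11, 4.25], [0.08, 2.63], [-2.82, 2.82]. Speed limits (rad/s): [2.79, 2.79, 3.14, 3.14, 3.14, 3.14].

INTERFACE

Orientations are given as a unit quaternion [w, x, y, z].
In Python, from cell import manip gives the robot as it stands.
- The arm moves only by the shell command python3 -m jog 'ROWS' [FORCE]. ROWS is JSON, a list that holds one entry, the list of rows, each a list of 7 numbers: the turn, a rotation vector about the world's x, y, z in units of pi rad (1.0 is pi rad), then the shift along the world's x, y, z in units of 0.04 m (1.0 is 0.04 m), then the closure, from -1 (fully open) to 1 (shut). A call has 1 to 10 rows; each row shifts and turns the commanded pose from where the row before left it; what a row does not reach is not made up. A row lasts 1/10 s, in which the tool goes at most 50 mm and 8.59 degrees, less where a joint would pass 70% of its speed; a pose out of reach is approached as far as the arm can. A call with a number of a shift or a turn outside -1 to 1 is refused whole. A call with a gripper value outside its range is refused whole. The fingers move at their own pace and stop on an object; FORCE is the grip in N (left out, the last holds). Time passes only in rows, so rows that do not move let the fingers close. It gives the time, the measured TCP pose, the force and the opening at its end, in the units of the state.
- manip.observe(): the state, without advancing time (a new reading comes with each control period).
- manip.grab_frame(name): name is "scene" or "top" or "wrist"; returns the picture (420x560x3 uint8, red, green, blue); there is no depth.
- manip.camera_params(name): a dict with "fx", "fy", "cx", "cy" (pixels), "xyz" and "rotation" of the camera in the world. Camera axes: x right, y up, looking along -z (the intrinsics and any distortion apply to the point x, -y, -z); pixel columns grow to the right and rows downward; lengths in mm; the calibration is good to about 2 mm. A picture is of the moment at which its call begins: read the wrist's pose just before it. camera_params takes no time and is no camera call; for the wrist camera it gives the pose at the moment of the call.
- manip.job_done(): hands the job in, once; it reports no verdict.
The state is a dict: "time": time; "qpos": joint angles; "dq": joint speeds; "joint_torque": joint torques, N m; "eef_pos": TCP position; "orientation": TCP orientation; "force": force on the tool from outside, world axes, zero at the start; "torque": the same for the moment, N m; "width": opening from 0.0 (shut) to 1.0 (fully open).
Only numpy, scipy, OpenCV 4.12 (cv2) and the standard library are available. Lean on these libraries where they do the work, as an engineer would, in place of code of your own. Each camera call takes 0.05 s, during which the arm holds its last target.

## Working session

There is one attempt and no reset: what is moved stays moved. The work goes in short steps, Python scripts to look and compute and a shell command to move; the robot and the scene stay as the last step left them, time stands still between calls to the robot, and variables do not carry over. Pictures are saved under pics/ and viewed, and the job is handed in when it is done.

```bash
mkdir -p pics; ls
python3 - <<'E'
from cell import manip
import cv2
s=manip.observe();print(s)
for n in("scene","top","wrist"):
    print(n,manip.camera_params(n))
    im=manip.grab_frame(n);cv2.imwrite(f"pics/{n}0.png",im[:,:,::-1])
E
```

```text
pics
{'time': 0.0, 'qpos': array([ 1.05947002e+00,  2.07438863e-01,  1.54292189e+00, -3.47987927e-05,
        1.39348706e+00, -1.50512058e-01]), 'dq': array([ 0.00038585,  0.00226972,  0.00046813, -0.00107075,  0.00048909,
       -0.00049821]), 'joint_torque': array([ 1.37092957e-03, -3.70874977e+01, -2.81419855e+01,  6.97625941e-02,
        3.62750923e-02, -1.55119028e-04]), 'eef_pos': array([202.63023124, 537.2632464 , 204.29530838]), 'orientation': array([ 5.10385316e-04,  8.22504915e-01,  5.68756883e-01, -1.00560067e-03]), 'force': array([0.19309824, 0.50448555, 0.09685205]), 'torque': array([0.02882497, 0.0286848 , 0.01966663]), 'width': 0.9970881243117621}
scene {'fx': 502.71757955138327, 'fy': 502.71757955138327, 'cx': 275.40609698500145, 'cy': 211.1787547516314, 'xyz': array([ -15.24998674, -933.31630303,  722.05982195]), 'rotation': array([ 0.84351185,  0.45739875, -0.12708524, -0.25124387])}
top {'fx': 386.27215141758063, 'fy': 386.27215141758063, 'cx': 277.8300522528239, 'cy': 205.6897173569496, 'xyz': array([ 440.23199307, -115.16378679,  999.01083918]), 'rotation': array([ 0.71229997,  0.02439121, -0.00905458, -0.70139279])}
wrist {'fx': 363.22203861575235, 'fy': 363.22203861575235, 'cx': 277.83255350724136, 'cy': 209.6638411281559, 'xyz': array([132.76573891, 563.81763964, 382.9295914 ]), 'rotation': array([ 0.81571266, -0.10644758, -0.07207535,  0.56399195])}
```

View pics/scene0.png

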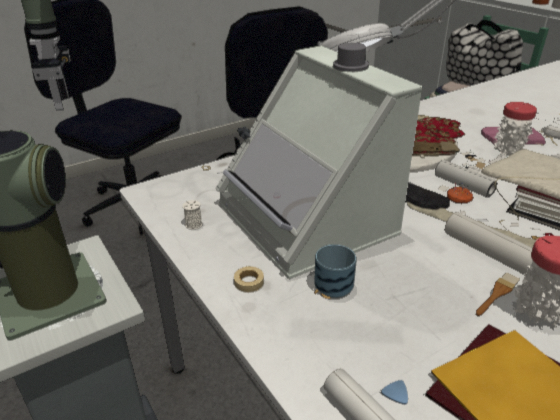

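View pics/top0.png

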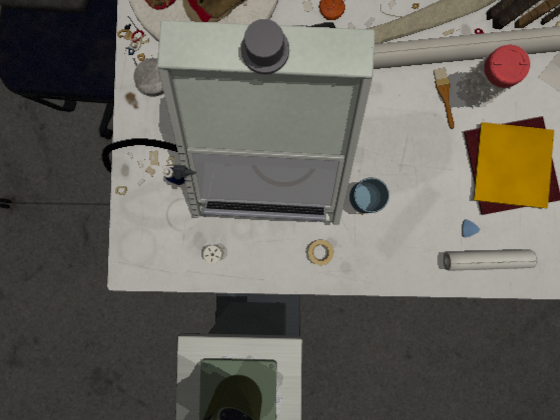

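View pics/wrist0.png

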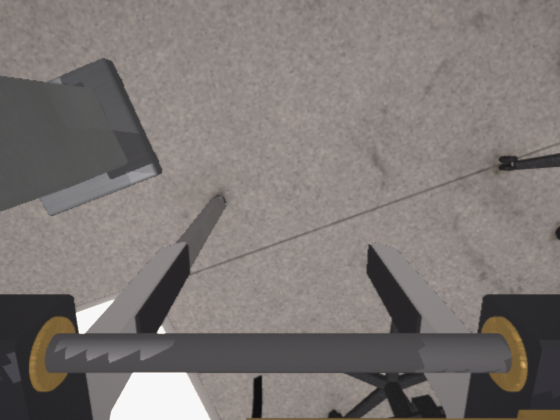

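Run:
```python
import cv2
t=cv2.imread('pics/top0.png');s=cv2.imread('pics/scene0.png')
cv2.imwrite('pics/t1.png',cv2.resize(t[130:270,150:350],None,fx=4,fy=4,interpolation=cv2.INTER_CUBIC))
cv2.imwrite('pics/s1.png',cv2.resize(s[120:270,200:350],None,fx=4,fy=4,interpolation=cv2.INTER_CUBIC))
cv2.imwrite('pics/t2.png',cv2.resize(t[10:130,140:390],None,fx=3,fy=3,interpolation=cv2.INTER_CUBIC))
```

```text
(no output)
```

View pics/t1.png

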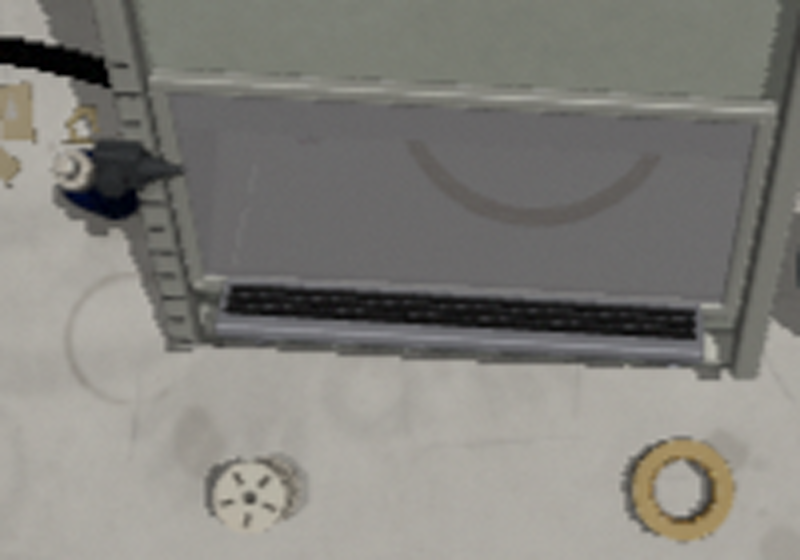

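View pics/s1.png

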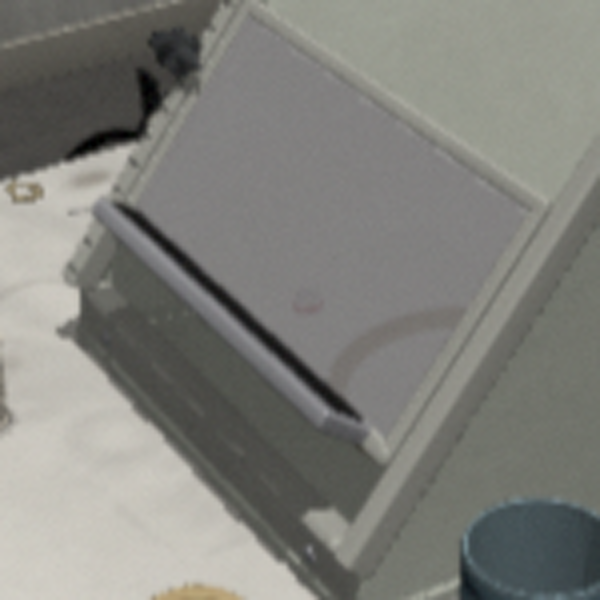

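View pics/t2.png

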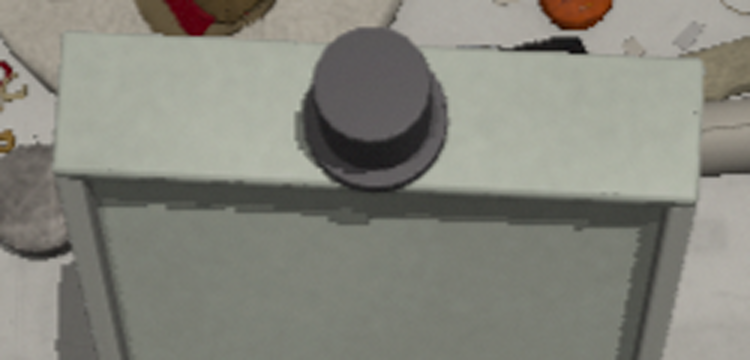

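Run:
```python
import cv2
t=cv2.imread('pics/top0.png');s=cv2.imread('pics/scene0.png')
L=cv2.INTER_CUBIC
def c(im,x,y,w,h,f): 
    o=cv2.resize(im[y:y+h,x:x+w],None,fx=f,fy=f,interpolation=L); return o
a=c(s,215,115,50,70,8); b=c(s,265,205,50,70,8)
cv2.imwrite('pics/s2.png',cv2.hconcat([a,b]))
a=c(t,165,160,50,65,8); b=c(t,300,165,50,65,8)
cv2.imwrite('pics/t3.png',cv2.hconcat([a,b]))
```

```text
(no output)
```

View pics/s2.png

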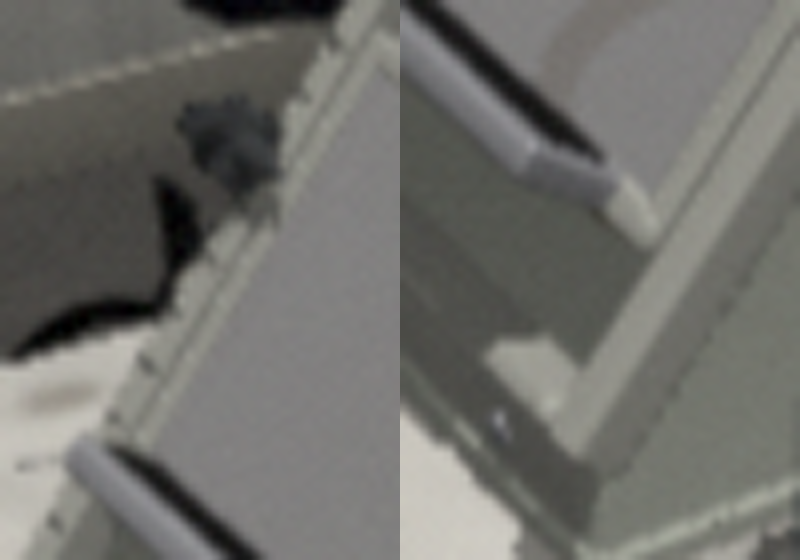

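View pics/t3.png

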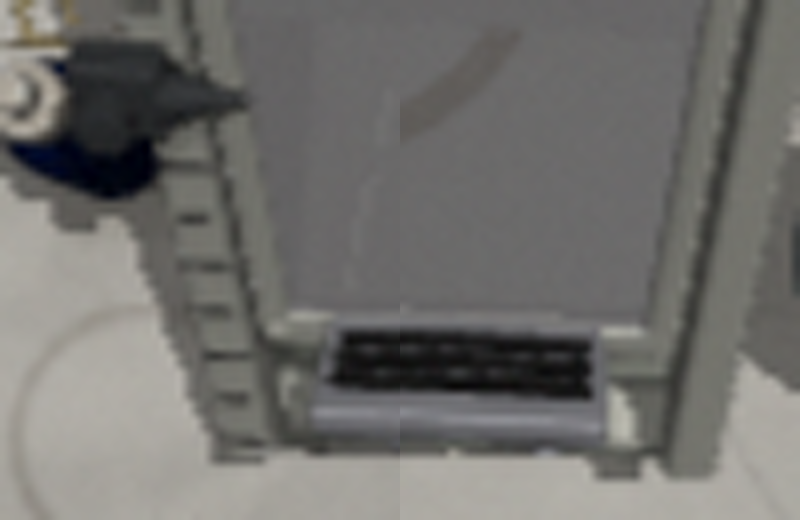

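```bash
cat > h.py <<'E'
import numpy as np,cv2
from scipy.spatial.transform import Rotation as R
def cam(p):
    q=np.array(p['rotation']);M=R.from_quat(q[[1,2,3,0]]).as_matrix()
    return p['fx'],p['fy'],p['cx'],p['cy'],np.array(p['xyz']),M
def proj(p,X):
    fx,fy,cx,cy,t,M=cam(p);c=(np.atleast_2d(X)-t)@M
    return np.c_[cx+fx*c[:,0]/-c[:,2],cy+fy*c[:,1]/c[:,2]]
def ray(p,u,v):
    fx,fy,cx,cy,t,M=cam(p);d=M@np.array([(u-cx)/fx,-(v-cy)/fy,-1.]);return t,d
def axes(yaw):
    Z=R.from_euler('z',yaw).as_matrix()
    return Z@[.613,0,.790],Z@[.790,0,-.613],Z@[0,1,0.]  # up,in,left
def at_z(p,u,v,z):
    t,d=ray(p,u,v);return t+d*(z-t[2])/d[2]
E
cat > fit.py <<'E'
from cell import manip
from h import *
from scipy.optimize import least_squares
T=manip.camera_params('top');S=manip.camera_params('scene')
obs=[(T,204.4,210.6,140,6),(T,204,213.5,140,-6),(T,325.6,216,-140,6),(T,325.6,220,-140,-6),
(S,225.6,170,140,6),(S,223.75,172.5,140,-6),(S,282.5,223.5,-140,6),(S,280.25,226.9,-140,-6)]
mk=[(T,195.9,172.5),(S,249,141.9)]
def f(p,full=False):
    up,inn,l=axes(p[3]);m=p[:3];r=[]
    for c,u,v,y,z in obs: r+=list(proj(c,m+y*l+z*up)[0]-(u,v))
    for c,u,v in mk: r+=list(proj(c,m+146*l+p[4]*up)[0]-(u,v))
    Z=R.from_euler('z',p[3]).as_matrix()
    o=np.array([p[5],p[6],0])
    for y,u,v in((180,161,20.7),(-180,374,30)): r+=list(proj(T,o+Z@[320,y,366])[0]-(u,v))
    # hood mid y = lip mid y
    r.append((np.linalg.inv(Z)@(m-o))[1]/2)
    return np.array(r)
s=least_squares(f,[450,-100,120,0,100,420,-100],loss='soft_l1')
print(s.x.round(3));print(f(s.x).round(1))
Z=R.from_euler('z',s.x[3]).as_matrix();print('lip in hood',np.linalg.inv(Z)@(s.x[:3]-[s.x[5],s.x[6],0]))
up,inn,l=axes(s.x[3]);print('tip',s.x[:3]+146*l+s.x[4]*up)
for n,u,v,z in(('spool',213,254,60),('tape',320.5,252,19),('mug',369,195,83),('dropper',168.5,172,116)): print(n,at_z(T,u,v,z).round())
E
python3 fit.py
```

```text
[ 4.61790e+02 -6.61600e+01  1.14532e+02 -4.20000e-02  1.20155e+02
  4.53289e+02 -6.48490e+01]
[ -0.6  -1.5   0.5  -1.    0.7   0.1   0.1  -0.6  -0.1  -0.5  -0.7   1.1
   0.6   0.3  -0.1   1.6  -2.    1.   -1.5 -12.7  -0.2  -0.2   0.6   0.2
  -0.5]
lip in hood [  8.54799606  -0.95541437 114.53206398]
tip [541.46883319  76.64182632 209.45414751]
spool [365.  61.  60.]
tape [ 371. -203.   19.]
mug [ 512. -310.   83.]
dropper [556. 158. 116.]
```

```bash
sed -i 's/p\[4\]\*up)\[0\]/p[4]*up+p[7]*inn)[0]/; s/420,-100\]/420,-100,0]/; s/s.x\[4\]\*up)/s.x[4]*up+s.x[7]*inn)/' fit.py; python3 fit.py
```

```text
[ 4.61083e+02 -6.54210e+01  1.15666e+02 -3.90000e-02  9.54250e+01
  4.53265e+02 -6.53310e+01  2.71750e+01]
[-1.  -1.   0.  -0.6  0.4  0.2 -0.2 -0.5 -0.7 -0.9 -1.2  0.7  0.3 -0.3
 -0.4  1.1  1.6  0.7  0.7 -0.4 -0.5  0.1  0.4 -0.1  0.1]
lip in hood [  7.81556001   0.21268851 115.66595539]
tip [546.63485884  77.3761782  174.39299703]
spool [365.  61.  60.]
tape [ 371. -203.   19.]
mug [ 512. -310.   83.]
dropper [556. 158. 116.]
```

```bash
python3 -m jog '[[[0,0,0.034,0.28,-0.93,0,1],[0,0,0.034,0.28,-0.93,0,1],[0,0,0.034,0.28,-0.93,0,1],[0,0,0,0.28,-0.93,0,1],[0,0,0,0.28,-0.93,0,1],[0,0,0,0.28,-0.93,0,1],[0,0,0,0.28,-0.93,0,1],[0,0,0,0.28,-0.93,0,1]]]' 20
python3 -m jog '[[[0,0,0,0.28,-0.93,0,1],[0,0,0,0.28,-0.93,0,1],[0,0,0,0.28,-0.93,0,1],[0,0,0,0.28,-0.93,0,1],[0,0,0,0.28,-0.93,0,1],[0,0,0,0.28,-0.93,0,1],[0,0,0,0.28,-0.93,0,1],[0,0,0,0.2,-0.6,0,1],[0,0,0,0,0,0,1],[0,0,0,0,0,0,1]]]' 20
python3 - <<'E'
from cell import manip
import cv2
from h import *
print(manip.camera_params('wrist'))
im=manip.grab_frame('wrist');cv2.imwrite('pics/w1.png',im[:,:,::-1])
E
```

```text
time: 0.95
eef_pos: [292.5, 238.9, 205.2]
orientation: [0.0, 0.721, 0.693, -0.0]
force: [-0.2, 0.1, -0.0]
width: 0.357
time: 1.95
eef_pos: [378.5, -43.8, 205.1]
orientation: [-0.001, 0.722, 0.692, -0.0]
force: [-0.2, -0.5, 0.3]
width: 0.004
{'fx': 363.22203861575235, 'fy': 363.22203861575235, 'cx': 277.83255350724136, 'cy': 209.6638411281559, 'xyz': array([303.96974919, -40.88670615, 383.65598808]), 'rotation': array([ 0.71598067, -0.09222165, -0.08882414,  0.68627773])}
```

View pics/w1.png

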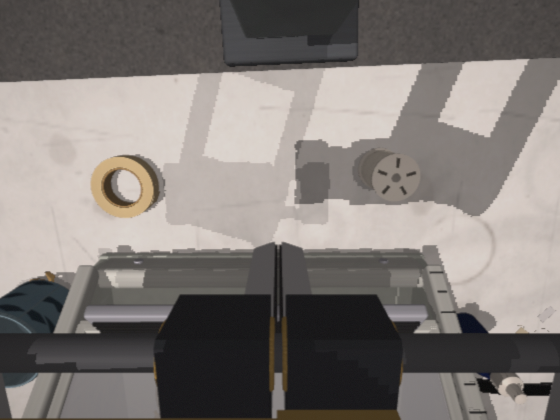

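```bash
cat >> fit.py <<'E'
W={'fx': 363.222, 'fy': 363.222, 'cx': 277.8325, 'cy': 209.664, 'xyz': [303.97, -40.887, 383.656], 'rotation': [ 0.71598067, -0.09222165, -0.08882414,  0.68627773]}
for y,z in((140,6),(140,-6),(-140,6),(-140,-6)): print(y,z,proj(W,s.x[:3]+y*l+z*up))
print('tip in w1',proj(W,s.x[:3]+146*l+s.x[4]*up+s.x[7]*inn))
E
python3 fit.py | tail -5
python3 - <<'E'
import cv2
t=cv2.imread('pics/w1.png')
L=cv2.INTER_CUBIC
cv2.imwrite('pics/w1a.png',cv2.hconcat([cv2.resize(t[270:345,60:125],None,fx=6,fy=6,interpolation=L),cv2.resize(t[270:345,395:460],None,fx=6,fy=6,interpolation=L)]))
E
```

```text
140 6 [[427.70211833 319.04190391]]
140 -6 [[424.05154113 304.98805339]]
-140 6 [[ 83.74149993 320.25369168]]
-140 -6 [[ 88.3794065 306.1747479]]
tip in w1 [[455.15014853 453.61899287]]
```

View pics/w1a.png

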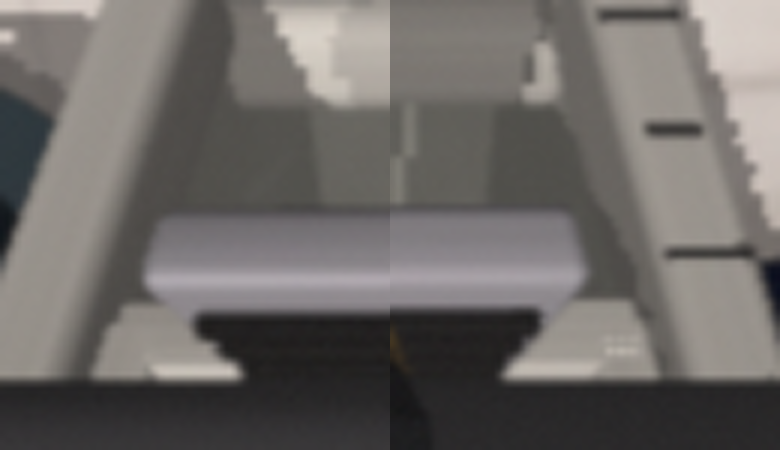

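```bash
cat >> fit.py <<'E'
print('---')
import copy
for dx,dy,dz in((100,40,160),(130,60,160),(130,-30,160),(100,0,120),(130,80,120)):
    V=copy.deepcopy(W);V['xyz']=list(np.array(W['xyz'])+[dx,dy,dz]);print(dx,dy,dz,proj(V,[s.x[:3]+146*l+s.x[4]*up+s.x[7]*inn,s.x[:3]+140*l-6*up]).round())
E
python3 fit.py | sed -n '/---/,$p'
```

```text
---
100 40 160 [[356. 247.]
 [343. 163.]]
130 60 160 [[337. 222.]
 [326. 138.]]
130 -30 160 [[422. 218.]
 [403. 134.]]
100 0 120 [[405. 260.]
 [386. 166.]]
130 80 120 [[323. 234.]
 [312. 141.]]
```

```bash
python3 -m jog '[[[0,0,0,0.65,-0.15,0.8,1],[0,0,0,0.65,-0.15,0.8,1],[0,0,0,0.65,-0.15,0.8,1],[0,0,0,0.65,-0.15,0.8,1],[0,0,0,0.65,-0.15,0.8,1],[0,0,0,0,0,0,1],[0,0,0,0,0,0,1],[0,0,0,0,0,0,1]]]'
python3 - <<'E'
from cell import manip
import cv2,json
p=manip.camera_params('wrist')
im=manip.grab_frame('wrist')[:,:,::-1];cv2.imwrite('pics/w2.png',im)
json.dump({k:(v.tolist() if hasattr(v,'tolist') else v) for k,v in p.items()},open('w2.json','w'))
t=im[100:250,350:500]
cv2.imwrite('pics/w2a.png',cv2.resize(t,None,fx=4,fy=4,interpolation=cv2.INTER_CUBIC))
E
```

```text
time: 2.8
eef_pos: [507.5, -72.5, 363.7]
orientation: [-0.002, 0.721, 0.693, -0.001]
force: [0.1, 0.0, -0.3]
width: 0.005
```

View pics/w2.png

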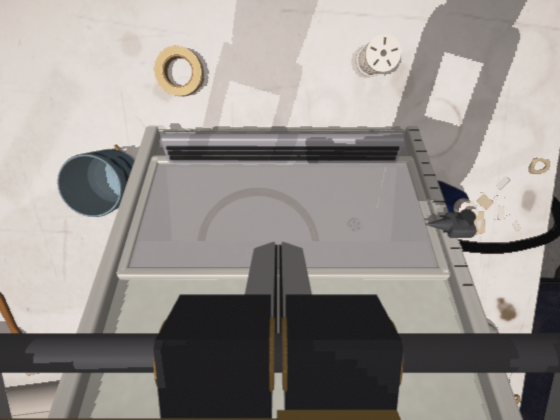

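View pics/w2a.png

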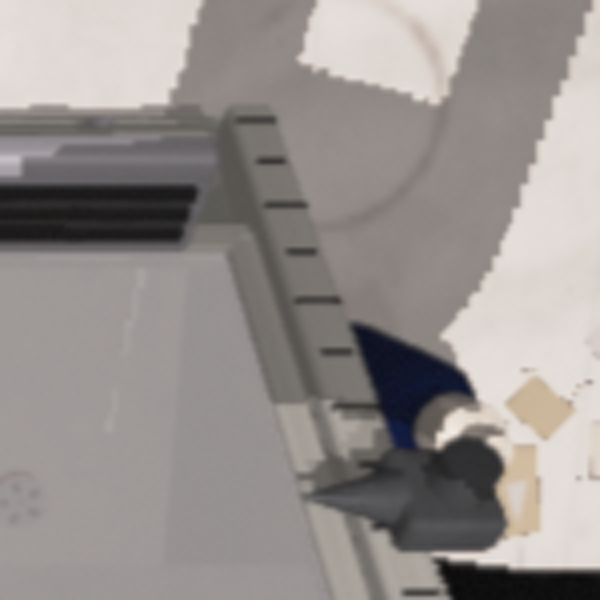

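```bash
python3 - <<'E'
s=open('fit.py').read()
s=s.replace("obs=[","""import json
W1={'fx': 363.222, 'fy': 363.222, 'cx': 277.8325, 'cy': 209.664, 'xyz': [303.97, -40.887, 383.656], 'rotation': [ 0.71598067, -0.09222165, -0.08882414,  0.68627773]}
W2=json.load(open('w2.json'))
obs=[(W1,87.5,305.8,-140,-6),(W1,425.8,305.3,140,-6),(W2,404.5,134.3,140,-6),""").replace("mk=[","mk=[(W2,425.5,223.3),")
s=s.split("W={'fx")[0]
open('fit.py','w').write(s)
E
python3 fit.py
sed 's/,(S,249,141.9)//' fit.py>fit2.py; python3 fit2.py|head -3
```

```text
[ 4.60150e+02 -6.49230e+01  1.17286e+02 -3.80000e-02  1.01777e+02
  4.53268e+02 -6.52450e+01  2.39110e+01]
[ 0.3  0.4 -0.3 -0.4 -1.2  1.1 -1.4 -0.6 -0.3 -0.2  0.3  0.6 -0.3 -0.1
 -1.2 -1.5 -1.7  0.1 -0.2 -0.9 -0.9  0.5 -0.6 -0.4  0.5  0.   0.6 -3.6
 -0.6  0.1  0.3 -0.1  0.3]
lip in hood [  6.86533598   0.58656932 117.28609341]
tip [546.98365013  77.8438035  183.03237332]
spool [365.  61.  60.]
tape [ 371. -203.   19.]
mug [ 512. -310.   83.]
dropper [556. 158. 116.]
[ 4.60141e+02 -6.50830e+01  1.17288e+02 -3.90000e-02  1.03344e+02
  4.53270e+02 -6.52060e+01  2.22970e+01]
[ 0.1  0.3 -0.5 -0.3 -1.3  1.1 -1.3 -0.6 -0.3 -0.2  0.3  0.7 -0.3 -0.1
```

```bash
python3 -m jog '[[[0,0,0,-0.65,0.03,-0.8,1],[0,0,0,-0.65,0.03,-0.8,1],[0,0,0,-0.65,0.03,-0.8,1],[0,0,0,-0.65,0.03,-0.8,1],[0,0,0,-0.65,0.03,-0.8,1],[0,0,0,0.1,0,-0.7,1],[0,0,0,0.3,0,-0.7,1],[0,0,0,0.3,0,-0.7,1],[0,0,0,0.2,0,-0.7,1],[0,0,0,0,0,0,1]]]'
python3 -m jog '[[[0,0,0,0.15,0,0,1],[0,0,0,0.15,0,0,1],[0,0,0,0.15,0,0,1],[0,0,0,0.1,0,0,1],[0,0,0,0,0,0,1],[0,0,0,0,0,0,1]]]'
```

```text
time: 3.85
eef_pos: [410.3, -66.0, 89.2]
orientation: [-0.005, 0.721, 0.693, -0.002]
force: [0.5, 0.3, -0.1]
width: 0.001
time: 4.45
eef_pos: [437.2, -68.1, 93.8]
orientation: [0.0, 0.721, 0.693, 0.0]
force: [0.4, -0.1, -0.1]
width: 0.006
```

```bash
python3 -m jog '[[[0,0,0,0.1,0,0,1],[0,0,0,0.05,0,0,1],[0,0,0,0.05,0,0,1],[0,0,0,0,0,0,1]]]'; python3 -m jog '[[[0,0,0,0.05,0,0,1],[0,0,0,0.05,0,0,1],[0,0,0,0,0,0,1]]]'
```

```text
time: 4.85
eef_pos: [444.3, -68.0, 93.3]
orientation: [-0.001, 0.721, 0.693, -0.001]
force: [-3.6, -0.6, 2.2]
width: 0.004
time: 5.15
eef_pos: [444.4, -67.9, 92.8]
orientation: [-0.004, 0.721, 0.693, -0.004]
force: [-12.2, -1.3, 9.8]
width: 0.004
```

```bash
python3 -m jog '[[[0,0,0,0.1,0,0.12,1],[0,0,0,0.1,0,0.12,1],[0,0,0,0.1,0,0.12,1],[0,0,0,0.1,0,0.12,1],[0,0,0,0,0,0,1]]]'
python3 - <<'E'
from cell import manip
import cv2
im=manip.grab_frame('scene')[:,:,::-1]
cv2.imwrite('pics/s4.png',cv2.resize(im[110:270,200:350],None,fx=4,fy=3.75,interpolation=cv2.INTER_CUBIC))
E
```

```text
time: 5.65
eef_pos: [458.8, -68.4, 111.5]
orientation: [-0.005, 0.721, 0.693, -0.006]
force: [-14.8, -3.1, 9.1]
width: -0.001
```

View pics/s4.png

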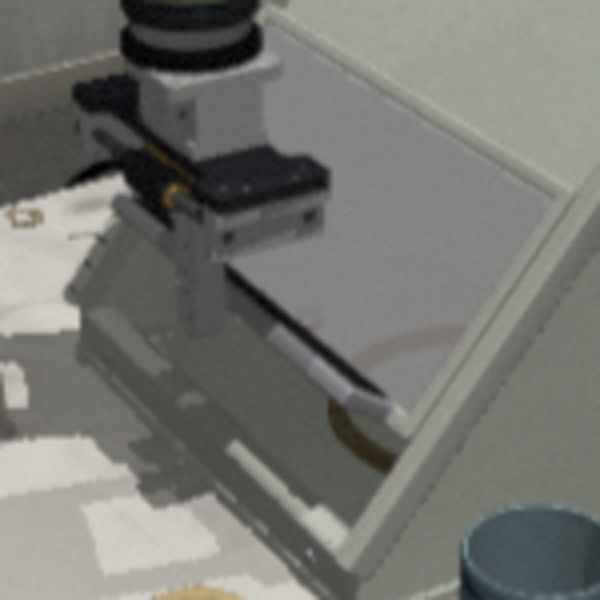

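```bash
python3 -m jog '[[[0,0,0,0.12,0,0.155,1],[0,0,0,0.12,0,0.155,1],[0,0,0,0.12,0,0.155,1],[0,0,0,0.12,0,0.155,1],[0,0,0,0.12,0,0.155,1],[0,0,0,0.12,0,0.155,1],[0,0,0,0.12,0,0.155,1],[0,0,0,0.06,0,0.08,1],[0,0,0,0,0,0,1]]]'
python3 - <<'E'
from cell import manip
import cv2
for n,(x,y,w,h) in dict(scene=(200,100,150,150),top=(150,130,200,140)).items():
    im=manip.grab_frame(n)[:,:,::-1]
    cv2.imwrite(f'pics/{n}5.png',cv2.resize(im[y:y+h,x:x+w],None,fx=4,fy=4,interpolation=cv2.INTER_CUBIC))
E
```

```text
time: 6.6
eef_pos: [495.2, -69.9, 158.4]
orientation: [-0.004, 0.721, 0.693, -0.006]
force: [-14.9, -6.2, 8.5]
width: 0.005
```

View pics/scene5.png

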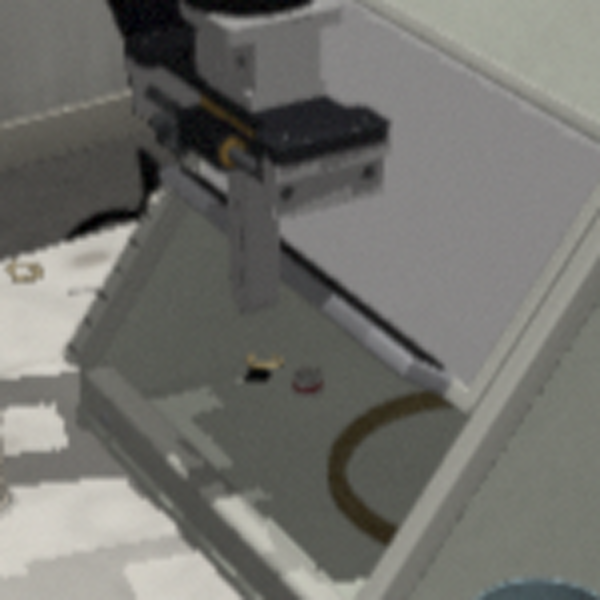

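View pics/top5.png

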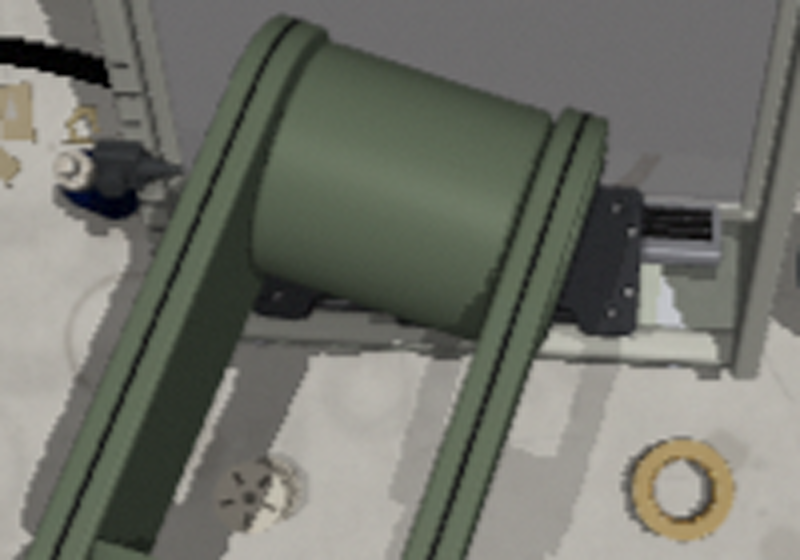

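```bash
python3 -m jog '[[[0,0,0,-0.3,0,0,1],[0,0,0,-0.6,0,0,1],[0,0,0,-0.6,0,0.3,1],[0,0,0,0,0,0.9,1],[0,0,0,0,0,0.9,1],[0,0,0,0.4,0,0.9,1],[0,0,0,0.7,0,0.8,1],[0,0,0,0.7,0,0.8,1],[0,0,0,0,0,0.5,1],[0,0,0,0,0,0,1]]]'
cat > look.py <<'E'
from cell import manip
import cv2,json,sys
k=sys.argv[1]
p=manip.camera_params('wrist')
im=manip.grab_frame('wrist')[:,:,::-1];cv2.imwrite(f'pics/{k}.png',im)
json.dump({k:(v.tolist() if hasattr(v,'tolist') else v) for k,v in p.items()},open(k+'.json','w'))
t=im[130:280,350:500]
cv2.imwrite(f'pics/{k}a.png',cv2.resize(t,None,fx=4,fy=4,interpolation=cv2.INTER_CUBIC))
E
python3 -m jog '[[[0,0,0,0,0,0,1],[0,0,0,0,0,0,1]]]'; python3 look.py w3
```

```text
time: 7.7
eef_pos: [515.4, -68.3, 366.7]
orientation: [0.003, 0.721, 0.693, 0.002]
force: [-0.1, 0.1, -0.9]
width: 0.002
time: 7.9
eef_pos: [512.0, -67.7, 361.4]
orientation: [-0.001, 0.721, 0.693, -0.001]
force: [0.0, 0.5, -0.1]
width: 0.004
```

View pics/w3.png

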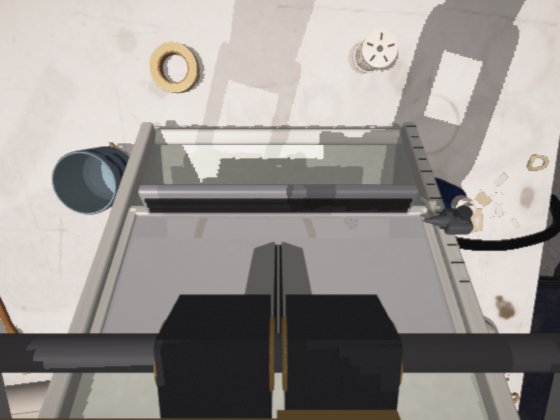

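View pics/w3a.png

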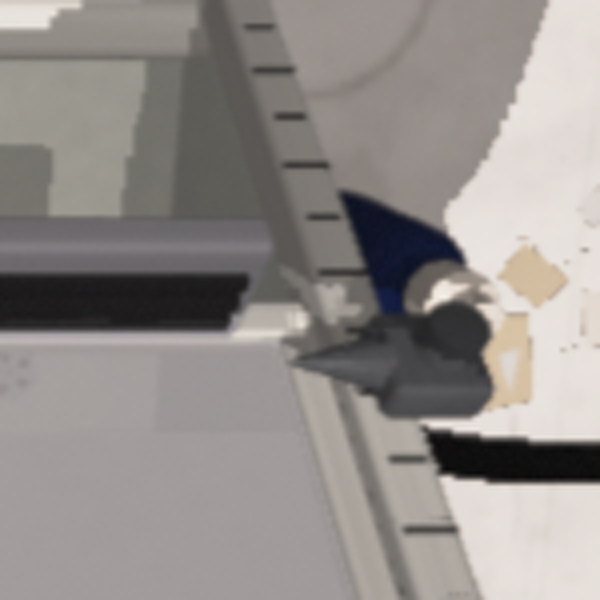

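```bash
python3 -m jog '[[[0,-0.035,0,-0.25,0.12,-0.6,1],[0,-0.035,0,-0.25,0.12,-0.6,1],[0,-0.035,0,-0.25,0.12,-0.6,1],[0,-0.035,0,-0.25,0.12,-0.6,1],[0,0,0,0,0,0,1],[0,0,0,0,0,0,1],[0,0,0,0,0,0,1],[0,0,0,0,0,0,1]]]'; python3 look.py w4; sed -i 's/130:280,350:500/180:330,370:520/' look.py; cat w4.json
```

```text
time: 8.75
eef_pos: [477.5, -50.7, 273.5]
orientation: [0.155, 0.703, 0.676, 0.159]
force: [-0.1, 0.5, 0.8]
width: 0.006
{"fx": 363.22203861575235, "fy": 363.22203861575235, "cx": 277.83255350724136, "cy": 209.6638411281559, "xyz": [332.4543137643306, -47.1958972103567, 402.2661308497741], "rotation": [0.6771835961653662, -0.24444711815594852, -0.24434565859644547, 0.6495869323153471]}
```

View pics/w4.png

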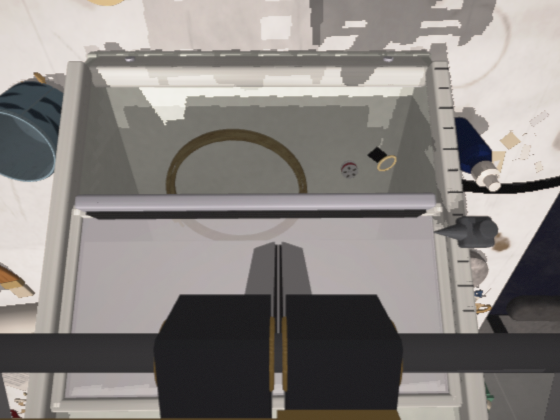

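View pics/w4a.png

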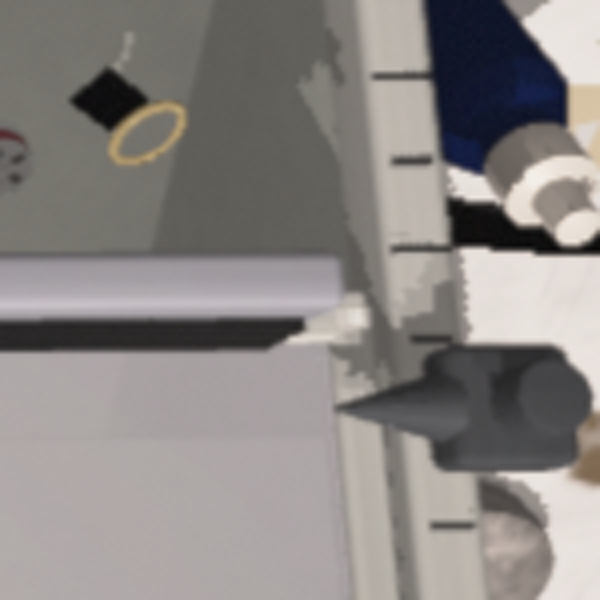

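```bash
python3 - <<'E'
s=open('fit.py').read()
s=s.replace("obs=[(W1","W3=json.load(open('w3.json'));W4=json.load(open('w4.json'))\nobs=[(W1").replace(",(S,249,141.9)",",(W3,422.5,220.5),(W4,434.25,231.75)")
s=s.replace("    Z=R","    for c,u,v in ((W3,418,185),(W4,435.5,193.75)): r+=list(proj(c,m+140*l+(p[8]-6)*up)[0]-(u,v))\n    Z=R",1).replace("-100,0]","-100,0,80]")
s+="\nprint('tip in scene',proj(S,s.x[:3]+146*l+s.x[4]*up+s.x[7]*inn),'remaining',s.x[4]-s.x[8])\n"
open('fit.py','w').write(s)
E
python3 fit.py
```

```text
[ 4.59910e+02 -6.49500e+01  1.17642e+02 -3.80000e-02  1.03990e+02
  4.53265e+02 -6.53050e+01  2.24960e+01  8.30860e+01]
[ 0.   0.4 -0.2 -0.5 -1.1  0.9 -1.4 -0.5 -0.4 -0.1  0.3  0.7 -0.3  0.
 -1.3 -1.6 -1.8  0.  -0.3 -1.  -1.   0.4  0.5  0.4  0.1 -0.2 -0.  -0.4
 -0.2 -0.1 -1.   0.5 -0.  -0.1 -0.6  0.1  0.3 -0.2  0.3]
lip in hood [  6.62677066   0.60908724 117.64247905]
tip [546.95082379  77.82594379 186.00434428]
spool [365.  61.  60.]
tape [ 371. -203.   19.]
mug [ 512. -310.   83.]
dropper [556. 158. 116.]
tip in scene [[249.55418268 137.1769996 ]] remaining 20.90327582254986
```

```bash
python3 -m jog '[[[0,0.035,0,-0.5,-0.1,0,1],[0,0.035,0,-0.45,-0.1,-0.5,1],[0,0.035,0,0,-0.1,-0.7,1],[0,0.035,0,0,-0.1,-0.7,1],[0,0,0,0,0,-0.7,1],[0,0,0,0,0,-0.25,1],[0,0,0,0,0,0,1],[0,0,0,0,0,0,1],[0,0,0,0,0,0,1]]]'
```

```text
time: 9.7
eef_pos: [436.5, -65.4, 155.5]
orientation: [0.002, 0.721, 0.693, 0.001]
force: [-0.5, -0.0, -0.0]
width: 0.002
```

```bash
python3 -m jog '[[[0,0,0,0.5,0,0.03,1],[0,0,0,0.5,0,0,1],[0,0,0,0.3,0,0,1],[0,0,0,0.1,0,0,1],[0,0,0,0.05,0,0,1],[0,0,0,0,0,0,1]]]'; python3 -m jog '[[[0,0,0,0.06,0,0.05,1],[0,0,0,0.08,0,0.09,1],[0,0,0,0.08,0,0.1,1],[0,0,0,0,0,0,1],[0,0,0,0,0,0,1]]]'
```

```text
time: 10.3
eef_pos: [492.6, -64.8, 154.5]
orientation: [-0.0, 0.721, 0.693, -0.0]
force: [-0.0, -0.2, -0.4]
width: 0.004
time: 10.8
eef_pos: [500.0, -64.7, 163.7]
orientation: [-0.002, 0.721, 0.693, -0.001]
force: [-6.1, -0.1, -0.3]
width: 0.008
```

```bash
python3 -m jog '[[[0,0,0,0.06,0,0.08,1],[0,0,0,0.06,0,0.08,1],[0,0,0,0.06,0,0.08,1],[0,0,0,0,0,0,1],[0,0,0,0,0,0,1]]]'
```

```text
time: 11.3
eef_pos: [507.5, -65.0, 173.3]
orientation: [-0.001, 0.721, 0.693, -0.001]
force: [-5.2, -1.2, 0.4]
width: 0.005
```

```bash
python3 -m jog '[[[0,0,0,-0.2,0,0,1],[0,0,0,-0.7,0,0,1],[0,0,0,-0.8,0,0,1],[0,0,0,0,0.1,0.7,1],[0,-0.035,0,0,0.1,0.7,1],[0,-0.035,0,0.3,0.1,0.7,1],[0,-0.035,0,0.4,0.1,0.4,1],[0,-0.035,0,0.25,0,0,1],[0,0,0,0,0,0,1],[0,0,0,0,0,0,1]]]';python3 -m jog '[[[0,0,0,0,0,0,1],[0,0,0,0,0,0,1],[0,0,0,0,0,0,1]]]'; python3 look.py w5
```

```text
time: 12.3
eef_pos: [478.7, -49.0, 274.1]
orientation: [0.151, 0.704, 0.676, 0.157]
force: [0.2, 0.3, 0.4]
width: 0.003
time: 12.6
eef_pos: [479.5, -48.9, 273.7]
orientation: [0.151, 0.704, 0.676, 0.157]
force: [-0.3, 0.6, 0.6]
width: 0.004
```

View pics/w5.png

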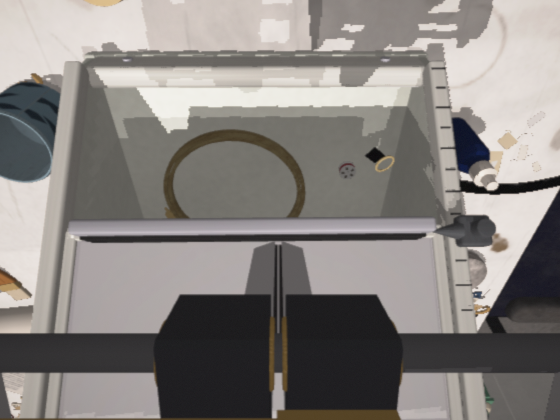

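View pics/w5a.png

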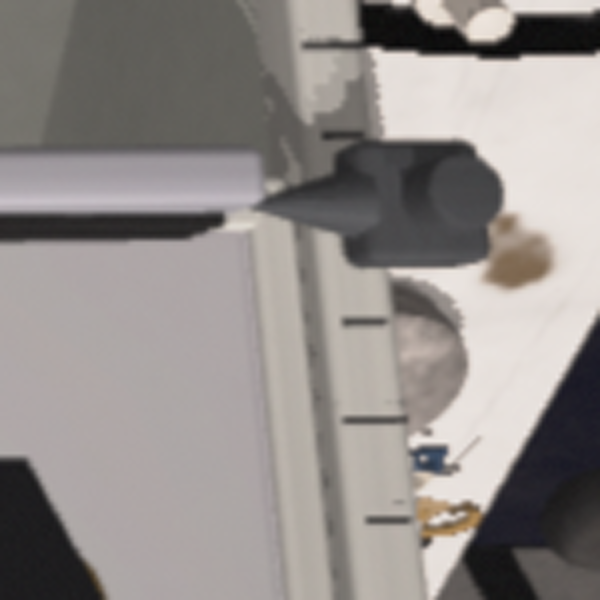

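```bash
cat >> fit.py <<'E'
W5=json.load(open('w5.json'))
print('tip pred',proj(W5,s.x[:3]+146*l+s.x[4]*up+s.x[7]*inn))
for e in(-6,-3,0,3,6): print(e,proj(W5,s.x[:3]+140*l+(s.x[4]+e-6)*up))
E
python3 fit.py|tail -6
```

```text
tip pred [[431.8441853  230.69192808]]
-6 [[434.91926408 210.94659135]]
-3 [[435.32347668 214.73594024]]
0 [[435.72952612 218.54250877]]
3 [[436.13742494 222.36641458]]
6 [[436.5471858  226.20777638]]
```

Run:
```python
from cell import manip
import cv2
b=manip.grab_frame('top')[:,:,::-1];a=cv2.imread('pics/top0.png')
cv2.imwrite('pics/top6.png',cv2.vconcat([a[130:280,140:400],b[130:280,140:400]]).repeat(2,0).repeat(2,1))
```

```text
(no output)
```

View pics/top6.png

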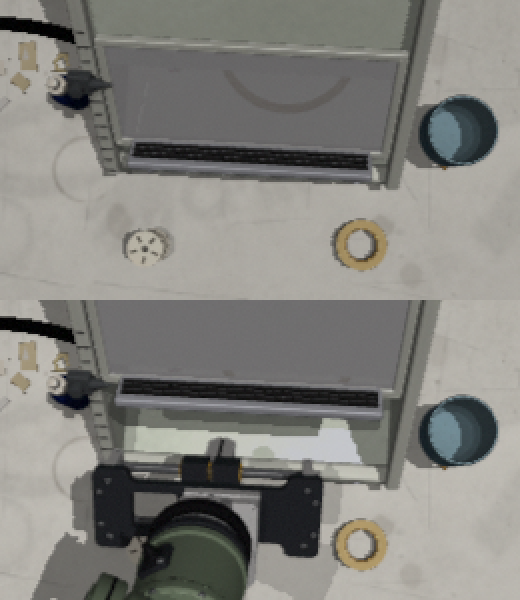

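The two top views, before (upper) and after (lower), show the mug at (458,131), the tape at (360,244), the dropper and the pointer at unchanged pixels. The spool is hidden under the arm here; it stood undisturbed in the w3 view. The arm is clear, so I'm handing in.

```bash
python3 -c "
from cell import manip
print(manip.job_done(), manip.observe()['force'])"
```

```text
the job is handed in; nothing more can be done
the job is handed in; nothing more can be done
```

I pushed the window up its slope in two stages, about 83 mm and then about 20 mm, with the closed fingers under the lip. Then I backed the arm off and handed the job in at about 13 s; no verdict was reported.

- **Lip height:** in the last wrist view the lip is about 1 to 1.5 mm below the pointer's tip, against an allowed 8 mm. The arm's own travel during the push agrees with this to about 1 mm.
- **Surroundings:** the top views before and after show the pointer, dropper, mug and tape roll unmoved. The arm hid the spool in that last view. I last saw it clearly after the first push, standing upright, and the arm did not go near it afterwards.
- **Forces:** the largest force I read was about 17 N, during the first push, and the fingers were in free air at the end.
- **Disagreement:** my first reading of the pointer's tip in the scene camera was about 5 pixels off the other views, because the tip is hard to make out there. I dropped that reading; the top view and the three wrist views I used instead agree to about 1 pixel.

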